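Fold away the ratchet work rest

ROBOT

A 6-joint arm with a two-finger parallel gripper is mounted at the origin on the work surface. World frame = base frame: x ahead of the robot, y to its left, z up, the work surface at z = 0. Lengths are in mm, angles in degrees, forces in N, time in s.
With the tool pointing down it reaches from about 350 to 850 mm from the base axis. Payload 8.1 kg.
Tool frame: the origin (TCP) lies at the very end of the fingers, on their centre line; the grasp point (between the pads) lies 19 mm behind it; x points along the fingers, y is the direction in which the jaws open and shut, and the axes are right-handed (so a half turn about x gives the same grasp; the last joint's range is limited). The gripper opens to 85 mm and grips with 20 to 120 N. Pads are 22 mm wide; open, the fingers measure 114 mm over their backs; the gripper's body (76 mm by 85 mm) begins 54 mm behind the grasp point. The pads swing forward as they close: fully open they stand 13 mm farther back than shut.
Start: joints at [-74.966, 7.471, 85.268, -0, 87.261, -4.893], TCP at [204.518, -564.072, 231.292] pointing down, gripper open.
Joint ranges: [-169.43, 169.43], [-51.17, 129.36], [1.28, 143.12], [-76.62, 256.62], [0, 156.53], [-152.29, 152.29]. Speed limits (degrees/s): [136.94, 136.94, 159.86, 180, 180, 180].

INTERFACE

Orientations are given as [roll, pitch, yaw] about the fixed x, y, z axes, in that order (R = Rz(yaw) Ry(pitch) Rx(roll)).
In Python, from bench import sensors, snapshot, r gives the robot as it stands. The module is installed in compiled form; this text tells all that it offers.
- The arm moves only by the tool drive_tool, never from a script. Its argument "moves" is one flat list of numbers, 6 for each row, row after row: the shift along the tool's x, y, z in cm, then the turn, a rotation vector about the tool's x, y, z in degrees. In form: [tx, ty, tz, wx, wy, wz, tx, ty, tz, wx, wy, wz, ...]. A call has 1 to 20 rows; each row shifts and turns the commanded pose from where the row before left it, along the tool's axes as they then stand; what a row does not reach is not made up. A row lasts 1/12 s, in which the tool goes at most 41.7 mm and 7.16 degrees, less where a joint would pass 70% of its speed; a pose out of reach is approached as far as the arm can. A call with a gripper value outside its range is refused whole. "hand" is the finger opening in cm, from 0 to 8.54, set as the call begins (left out, the last holds). The fingers move at their own pace and stop on an object; "grip_force" is the grip in N (left out, the last holds). Time passes only in rows, so rows that do not move let the fingers close. It gives the time, the measured TCP pose, the force and the opening at its end, in the units of the state.
- sensors.sense(): the state, without advancing time (a new reading comes with each control period).
- snapshot(name): name is "scene" or "top" or "wrist"; returns a dict with "image" (384x512x3 uint8, red, green, blue), "z_map" (384x512 float32, mm along the optical axis (not along the pixel's ray), 0 where there is no reading), "camera_matrix" (3x3 intrinsics, pixels), "eye" and "orientation" of the camera in the world; the wrist camera has in their place "mount" (4x4, takes a point from camera to tool coordinates, whose origin is the TCP and whose axes are the tool frame's). Camera axes: x right, y down, z forward; pixel columns grow to the right and rows downward; lengths in mm; the calibration is good to about 2 mm. A picture is of the moment at which its call begins: read the wrist's pose just before it.
- r.hand_in(): hands the job in, once; it reports no verdict.
The state is a dict: "time": time; "joint_pos": joint angles; "qd": joint speeds; "joint_efforts": joint torques, N m; "tool_pos": TCP position; "tcp_rot": TCP orientation; "ft_force": force on the tool from outside, world axes, zero at the start; "wrist_torque": the same for the moment, N m; "finger_gap": finger opening in mm.
Only numpy, scipy, OpenCV 4.12 (cv2) and the standard library are available. Lean on these libraries where they do the work, as an engineer would, in place of code of your own. Each camera call takes 0.05 s, during which the arm holds its last target.

TASK

The brazing is finished and the ratchet work rest on the bench must be folded away: with the tips or the outside of the fingers, press its thumb pawl down to its stop so that the ratchet is free, then gently push the raised arm down past its teeth until it lies level on its stop. Nothing needs to be grasped: do not lift anything, do not force the ratchet, leave the pawl free, and leave the other things on the bench where they are.

Things in the scene. Friction and masses are not known exactly. Their poses are not given: they have to be found in the camera images.
- rest_base: The ratchet work rest, screwed to the bench: a dark steel base plate 335 x 100 x 8 mm carrying a grey arm on a level hinge, a toothed steel wheel on the arm's hinge and a thumb pawl behind it. Origin on the bench directly under the hinge; its x axis points level along the rest from the hinge towards the arm's pad, its z axis up. The plate reaches from x = -120 to +215 mm and 50 mm to either side.
- hinge (a point): The middle of the arm's hinge axle, 62 mm above the bench; same axes as rest_base. The arm turns about its y axis. The highest part of the hinge housing is 78 mm above the bench, the toothed wheel (86 mm diameter with teeth) reaches 105 mm.
- rest_arm (a joint): Angle of the arm in rad: 0.85 is level on its stop (folded away), smaller values are raised; its elevation above level is 0.85 minus this value. It starts raised, at about 0.06 to 0.45. The arm's hinge is stiff: it stays wherever it is left and takes 3 to 6 N at the pad to push down. With the pawl engaged the teeth lock it to within about 0.13 rad of play.
- pad (a point): Centre of the upper face of the flat pad at the end of the arm: black rubber on steel, 66 mm along the arm and 56 mm across. It turns with the arm: x points along the arm away from the hinge, z out of the pad's face (up when the arm is level). It lies 185 mm from the hinge axis along the arm and 15 mm above it along z, so 77 mm above the bench when the arm is level.
- pawl (a joint): Angle of the pawl in rad: 0 engaged in the teeth (start), 0.40 pressed down on its stop. The teeth are clear of it from 0.2 on; it counts as free above 0.30. Its pivot is stiff, without a return spring: it stays wherever it is left and takes about 4 to 5 N at the paddle to move.
- paddle (a point): Top of the thumb pawl's dark ribbed steel paddle (62 mm along the rest, 40 mm across), 8 mm outward of its middle: the place to press. At the start at x = -97 mm of rest_base, 58 mm above the bench, facing up. The pawl's pivot is parallel to the hinge, 42 mm behind it, 22 mm above the bench. Pressed to the stop, this point sinks about 24 mm and swings about 10 mm away from the hinge.
- elbow_mid (a point): A bystander: copper pipe elbow, two legs of 50 mm, 30 mm thick, lying beside the rest. The point is at its corner, half-way up.
- coupling_mid (a point): A bystander: short copper pipe coupling standing on end, 38 mm diameter, 45 mm tall. The point is its centre.
- tin_mid (a point): A bystander: low round tin, 64 mm diameter, 50 mm tall. The point is its centre.
- stub_mid (a point): A bystander: offcut of copper tube standing on end, 28 mm diameter, 100 mm tall. The point is its centre.
- mug_mid (a point): A bystander: white mug, 80 mm diameter, 95 mm tall. The point is its centre.
- wrench_grip (a point): A bystander: wrench 180 mm long lying on the bench. The point is on its handle.

How it is judged:
By the outcome, as a careful person would: the job done as asked, in the order asked, and still so for the second after the job is handed in, with the robot touching nothing.
It also fails if it takes over 48 s, if anything falls off the work surface, if the arm or the gripper's body presses on something with over 40 N, if the wrist force passes 120 N, or if a joint passes its speed limit or range.

## Working session

There is one attempt and no reset: what is moved stays moved. The work goes in short steps, Python scripts to look and compute and a tool call to move; the robot and the scene stay as the last step left them, time stands still between calls to the robot, and variables do not carry over. Pictures are saved under pics/ and viewed, and the job is handed in when it is done.

Besides the shell and the picture viewer there is one more tool, called as name(argument=value, ...) on one line, values as JSON. drive_tool: Moves the arm, as the interface text tells. Its arguments: {"type":"object","properties":{"moves":{"type":"array","items":{"type":"number"}},"hand":{"type":"number"},"grip_force":{"type":"number"}},"required":["moves"]}

```bash
mkdir -p pics
python3 - <<'E'
from bench import sensors, snapshot, r
import cv2, numpy as np, pickle
print(sensors.sense())
for n in ("scene","top"):
    s=snapshot(n); cv2.imwrite(f"pics/{n}0.png",s["image"][:,:,::-1]); pickle.dump(s,open(f"{n}0.pkl","wb"))
    print(n,s["camera_matrix"],s["eye"],s["orientation"])
E
```

```text
{'time': 0.0, 'joint_pos': array([-7.49666533e+01,  7.51566049e+00,  8.53315314e+01,  4.81109898e-04,
        8.72624425e+01, -4.89338030e+00]), 'qd': array([-0.10904391,  0.00914899, -0.00881831, -0.07342701, -0.00251594,
       -0.01852688]), 'joint_efforts': array([-2.75831462e-04, -5.69391882e+01, -5.00556064e+01, -2.69573111e-04,
        1.43136547e-02, -2.51803527e-05]), 'tool_pos': array([ 204.36247732, -563.51473732,  230.2171063 ]), 'tcp_rot': array([-95.14450013,  89.89036452, 104.78220345]), 'ft_force': array([-0.19336579,  0.29941792,  0.32167878]), 'wrist_torque': array([-0.02894883,  0.0221349 ,  0.0405686 ]), 'finger_gap': 85.37584433290277}
scene [[432.20736608   0.         250.51789722]
 [  0.         432.20736608 188.50802022]
 [  0.           0.           1.        ]] [1400.47639892  412.07031641  800.22223856] [-124.93831703   -0.88738149  117.16612799]
top [[425.06985148   0.         253.07577632]
 [  0.         425.06985148 195.86127882]
 [  0.           0.           1.        ]] [ 485.32066805    3.12269232 1267.99344019] [-175.50720079   -0.30765233  -90.98226183]
```

View pics/scene0.png

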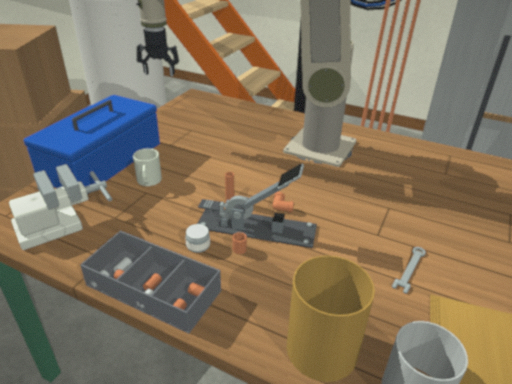

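View pics/top0.png

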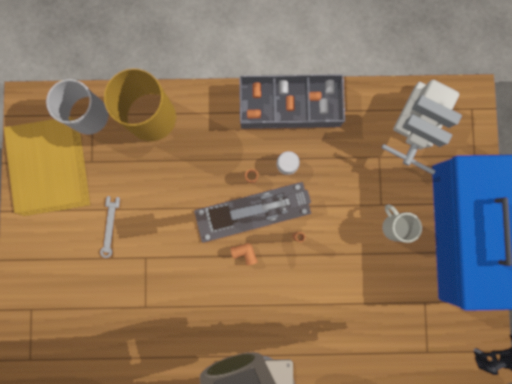

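The top view shows the rest at about (253,212), with the pad end to the left at (220,217) and the pawl end to the right at (298,198). The coupling is at (251,175), the tin at (288,162), the stub at (299,237) and the elbow at (245,252). Next I'll zoom in and measure it.

```bash
cat > h.py <<'E'
import numpy as np, cv2, pickle
from scipy.spatial.transform import Rotation as Ro
def cam(s):
    return s["camera_matrix"], np.array(s["eye"]), Ro.from_euler('xyz',s["orientation"],degrees=True).as_matrix()
def cloud(s):
    K,e,R=cam(s); v,u=np.mgrid[:384,:512]; z=s["z_map"]
    p=np.stack([(u-K[0,2])/K[0,0]*z,(v-K[1,2])/K[1,1]*z,z],-1)
    return p@R.T+e
def ray(s,u,v,h):
    K,e,R=cam(s); d=R@np.array([(u-K[0,2])/K[0,0],(v-K[1,2])/K[1,1],1]); return e+d*(h-e[2])/d[2]
def proj(s,P):
    K,e,R=cam(s); p=(np.atleast_2d(P)-e)@R; q=p@K.T; return q[:,:2]/q[:,2:]
E
python3 - <<'E'
from h import *
t=pickle.load(open("top0.pkl","rb")); s=pickle.load(open("scene0.pkl","rb"))
c=cloud(t)
print("bench z", np.median(c[280:300,200:300,2]))
cs=cloud(s); print("bench z scene", np.median(cs[180:200,360:400,2]))
cv2.imwrite("pics/topz.png",cv2.resize(t["image"][140:280,180:330,::-1],None,fx=5,fy=5,interpolation=cv2.INTER_CUBIC)[:600])
cv2.imwrite("pics/scz.png",cv2.resize(s["image"][150:270,170:330,::-1],None,fx=5,fy=5,interpolation=cv2.INTER_CUBIC))
# plate: dark grey points 3..14mm high
m=(c[...,2]>4)&(c[...,2]<14); m[:180]=0; m[245:]=0; m[:,:190]=0;m[:,315:]=0
n,l,st,ce=cv2.connectedComponentsWithStats(m.astype(np.uint8)); print(st)
pts=c[m][:,:2]; print(m.sum(), cv2.minAreaRect(pts.astype(np.float32)))
E
```

```text
bench z 1.7205353959955119
bench z scene -1.0223457209410185
[[     0      0    512    384 193812]
 [   190    180      5      4      8]
 [   198    180      3      5      6]
 ...
 [   284    244      1      1      1]
 [   300    244      2      1      2]
 [   304    244      1      1      1]]
2796 ((537.0227661132812, -1.4064178466796875), (370.4999694824219, 190.40171813964844), 89.01042175292969)
```

```bash
ls
```

```text
h.py
pics
scene0.pkl
top0.pkl
```

View pics/topz.png

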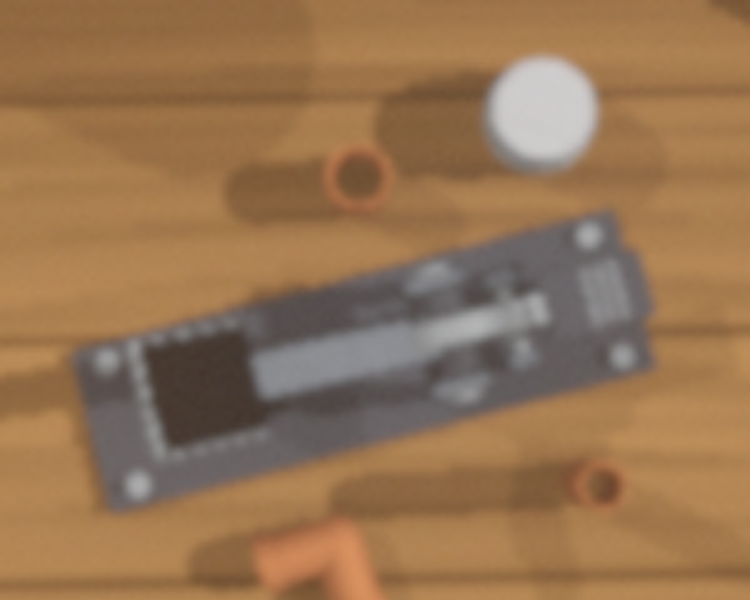

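View pics/scz.png

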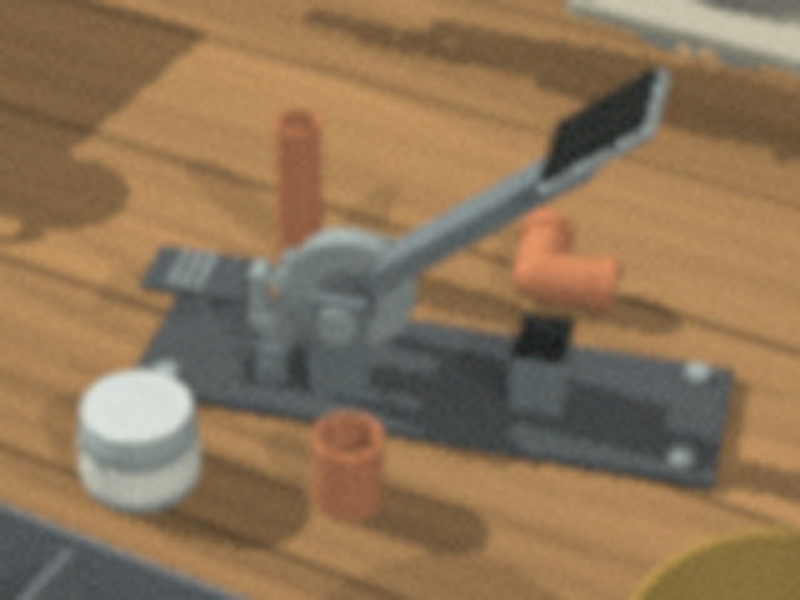

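Run:
```python
from h import *
t=pickle.load(open("top0.pkl","rb")); s=pickle.load(open("scene0.pkl","rb"))
def f(x,y,o): return (x+.5)/5-.5+o[0],(y+.5)/5-.5+o[1]
T=lambda x,y,h: ray(t,*f(x,y,(180,140)),h)
S=lambda x,y,h: ray(s,*f(x,y,(170,150)),h)
C=[T(*p,8) for p in [(75,350),(108,510),(612,212),(653,365)]]
for a in C: print(a.round(1))
a,b,c_,d=[q[:2] for q in C]
print("len",np.linalg.norm(a-c_),np.linalg.norm(b-d),"wid",np.linalg.norm(a-b),np.linalg.norm(c_-d))
ax=(a+b-c_-d); ax/=np.linalg.norm(ax); print("yaw",np.degrees(np.arctan2(ax[1],ax[0])))
ay=np.array([-ax[1],ax[0]]); ctr=(a+b+c_+d)/4; hg=ctr-ax*47.5; print("hinge",hg,ax,ay)
# scene check of plate corners
for p in [(733,372),(715,488)]: print("S",S(*p,8).round(1))
# screws etc.
for nm,p,h in [("coup",(357,177),45),("tin",(543,112),50),("stub",(600,484),100)]:
    q=T(*p,h)[:2]; print(nm,q, "rest frame",(q-hg)@ax,(q-hg)@ay)
# paddle in top, at 58: corners
for p in [(580,268),(632,250),(655,300),(605,325)]:
    q=T(*p,58)[:2]; print("pad",(q-hg)@ax,(q-hg)@ay)
# pad corners in the depth cloud
c=cloud(t)
for nm,(x,y) in dict(padmid=(200,390),arm=(330,365),padr=(240,380),padl=(160,400),paddle=(620,290)).items():
    u,v=[int(round(k)) for k in f(x,y,(180,140))]
    q=np.median(c[v-1:v+2,u-1:u+2].reshape(-1,3),0); print(nm,q.round(1),"rest",((q[:2]-hg)@ax).round(1),((q[:2]-hg)@ay).round(1))
```

```text
[546.3 168.6   8. ]
[451.6 149.8   8. ]
[ 623.2 -152.     8. ]
[ 531.6 -173.9    8. ]
len 329.7172543092626 333.4606367201186 wid 96.52593621550156 94.25076794531259
yaw 103.68927575430084
hinge [549.39870535 -48.00745544] [-0.23665629  0.97159343] [-0.97159343 -0.23665629]
S [454.4 152.6   8. ]
S [551.5 177.8   8. ]
coup [ 6.42008871e+02 -1.16898589e-01] rest frame 24.613372052531066 -101.3130300693474
tin [ 677.47142256 -108.36720785] rest frame -88.95435363188284 -110.15009565349384
stub [ 463.5513548 -130.1515842] rest frame -59.49438023279969 102.84864708632342
pad -85.05654771708427 -16.818831467149483
pad -116.5523578652199 -19.27024731595331
pad -121.73593275965511 11.722946600246143
pad -90.35006363252346 18.29524168639051
padmid [514.9  79.9 198.8] rest 132.5 3.3
arm [528.8  15.2 134.1] rest 66.3 5.1
padr [520.1  60.7 182.7] rest 112.5 2.8
padl [509.7  98.5 215.1] rest 151.7 3.9
paddle [ 571.7 -149.9   59.1] rest -104.3 2.5
```

Run:
```python
from h import *
from bench import sensors
t=pickle.load(open("top0.pkl","rb"));c=cloud(t)
for u,v in [(450,200),(450,290),(480,200),(437,290),(475,300),(505,200),(440,160),(402,228),(412,165)]:
    print((u,v),np.median(c[v-1:v+2,u-1:u+2].reshape(-1,3),0).round())
st=sensors.sense(); R=Ro.from_euler('xyz',st["tcp_rot"],degrees=True).as_matrix(); print(R.round(3))
y=np.radians(103.7); rx=np.array([np.cos(y),np.sin(y),0]); ry=np.array([-np.sin(y),np.cos(y),0])
print("rest x,y in tool",(R.T@rx).round(3),(R.T@ry).round(3))
print("ang of tool y in world",np.degrees(np.arctan2(R[1,1],R[0,1])))
tg=np.array([547.5,-47.5,0])-rx*97; print(tg)
print("shift tool cm to paddle z=120:",R.T@(tg+[0,0,120]-st["tool_pos"])/10)
```

```text
(450, 200) [ 556. -543.  112.]
(450, 290) [ 309. -542.   84.]
(480, 200) [ 551. -599.  161.]
(437, 290) [ 298. -542.    4.]
(475, 300) [ 294. -569.  162.]
(505, 200) [ 548. -639.  202.]
(440, 160) [ 683. -572.    1.]
(402, 228) [ 481. -445.    8.]
(412, 165) [ 670. -486.    3.]
[[-0.     0.341 -0.94 ]
 [ 0.002 -0.94  -0.341]
 [-1.    -0.002 -0.   ]]
rest x,y in tool [ 0.002 -0.994 -0.108] [ 0.    -0.108  0.994]
ang of tool y in world -70.07307894301124
[ 570.47330017 -141.74026464    0.        ]
shift tool cm to paddle z=120: [ 11.08694887 -27.16527236 -48.79210141]
```

drive_tool(moves=[0,-1.36,-2.44,0,0,0,0,-1.36,-2.44,0,0,0,0,-1.36,-2.44,0,0,0,0,-1.36,-2.44,0,0,0,0,-1.36,-2.44,0,0,0,0,-1.36,-2.44,0,0,0,0,-1.36,-2.44,0,0,0,0,-1.36,-2.44,0,0,0,0,-1.36,-2.44,0,0,0,0,-1.36,-2.44,0,0,0,0,-1.36,-2.44,0,0,0,0,-1.36,-2.44,0,0,0,0,-1.36,-2.44,0,0,0,0,-1.36,-2.44,0,0,0,0,-1.36,-2.44,0,0,0,0,-1.36,-2.44,0,0,0,0,-1.36,-2.44,0,0,0,0,-1.36,-2.44,0,0,0,0,-1.36,-2.44,0,0,0,0,-1.36,-2.44,6.2,0,0], hand=0, grip_force=30)

```text
time: 1.77
tool_pos: [571.1, -140.7, 230.7]
tcp_rot: [-30.4, 89.9, 163.5]
ft_force: [0.2, -1.2, -0.6]
finger_gap: -0.1
```

Run:
```python
from h import *
from bench import sensors, snapshot
st=sensors.sense(); s=snapshot("wrist"); M=s["mount"]
R=Ro.from_euler('xyz',st["tcp_rot"],degrees=True).as_matrix()
s["orientation"]=None
K=s["camera_matrix"]; Rw=R@M[:3,:3]; e=R@M[:3,3]+st["tool_pos"]
v,u=np.mgrid[:384,:512]; z=s["z_map"]
c=np.stack([(u-K[0,2])/K[0,0]*z,(v-K[1,2])/K[1,1]*z,z],-1)@Rw.T+e
y=np.radians(103.7); rx=np.array([np.cos(y),np.sin(y)]); ry=np.array([-np.sin(y),np.cos(y)])
hg=np.array([547.5,-47.5])
rf=np.stack([(c[...,:2]-hg)@rx,(c[...,:2]-hg)@ry,c[...,2]],-1)
np.save("rfw.npy",rf)
def pr(p):
    w=np.r_[hg+rx*p[0]+ry*p[1],p[2]]; q=K@(Rw.T@(w-e)); return (q[:2]/q[2])
im=s["image"][:,:,::-1].copy()
for p,col in [((-97,0,58),(0,0,255)),((-120,50,8),(0,255,0)),((-120,-50,8),(0,255,0)),((0,0,105),(255,0,0))]:
    q=pr(p); print(p,q); cv2.circle(im,tuple(int(k) for k in q),4,col,1)
cv2.imwrite("pics/w1.png",cv2.resize(im,(768,576)))
print("tool axes rest", R.round(3).tolist())
m=(abs(rf[...,2]-58)<4)&(rf[...,0]<-60)&(rf[...,0]>-150)&(abs(rf[...,1])<40)&(z>0)
p=rf[m]; print(m.sum(),np.percentile(p,[1,50,99],axis=0).round(1))
```

```text
(-97, 0, 58) [255.13070267 173.81715655]
(-120, 50, 8) [272.85315097 203.89904759]
(-120, -50, 8) [274.38945287 124.34921033]
(0, 0, 105) [150.65949806 184.05125683]
tool axes rest [[-0.001, 0.239, -0.971], [0.0, -0.971, -0.239], [-1.0, -0.0, 0.001]]
2083 [[-120.4  -22.3   55.9]
 [ -90.4   -3.2   58.3]
 [ -60.6   17.2   60.3]]
```

View pics/w1.png

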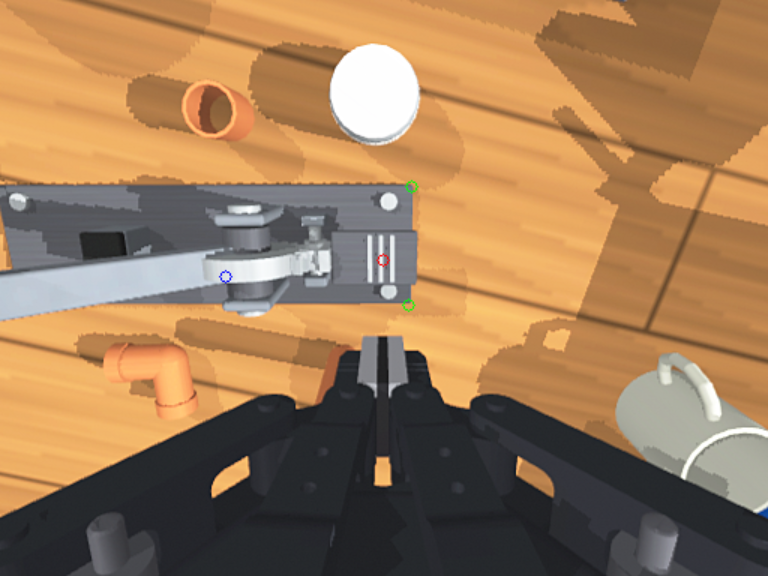

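The ribs are at about (382,258), on the projected target, and the plate outline matches its corners. I'll measure how wide the gripper's knuckles are before lowering next to the wheel.

Run:
```python
import numpy as np
rf=np.load("rfw.npy")
for (u,v) in [(270,410),(490,410),(345,365),(420,365),(230,420),(530,420),(382,345),(315,240),(305,262),(318,218),(250,262),(298,262)]:
    print((u,v),rf[int(v/1.5),int(u/1.5)].round(1))
# profile max z along x
for x in range(-125,50,8):
    m=(abs(rf[...,0]-x)<4)&(abs(rf[...,1])<35)&(rf[...,2]<150); print(x, rf[m][:,2].max().round() if m.any() else None,end="; ")
```

```text
(270, 410) [-71.6 -14.1 284.6]
(490, 410) [-120.5  -13.8  283.9]
(345, 365) [-85.4  -8.9 250.2]
(420, 365) [-108.1   -8.   248.2]
(230, 420) [-63.5 -13.3 287.7]
(530, 420) [-128.5  -13.5  287.7]
(382, 345) [-96.2 -12.3 243.4]
(315, 240) [-44.7 -10.5  30.8]
(305, 262) [-42.8  -2.2  69.8]
(318, 218) [-48.1 -28.2  34.4]
(250, 262) [-12.5  -7.9  97.1]
(298, 262) [-39.4  -4.1  79.2]
-125 57.0; -117 60.0; -109 60.0; -101 61.0; -93 61.0; -85 61.0; -77 60.0; -69 60.0; -61 69.0; -53 69.0; -45 80.0; -37 81.0; -29 90.0; -21 96.0; -13 99.0; -5 100.0; 3 100.0; 11 98.0; 19 96.0; 27 103.0; 35 109.0; 43 117.0;
```

drive_tool(moves=[2,0,0,0,0,0,2,0,0,0,0,0,2,0,0,0,0,0,2,0,0,0,0,0,2,0,0,0,0,0,2,0,0,0,0,0,2,0,0,0,0,0,1.5,0,0,0,0,0,0.5,0,0,0,0,0,0,0,0,0,0,0])

```text
time: 2.65
tool_pos: [568.9, -141.6, 69.1]
tcp_rot: [-32.6, 89.8, 161.1]
ft_force: [-0.8, 0.8, -0.3]
finger_gap: -0.2
```

drive_tool(moves=[0.3,0,0,0,0,0,0.3,0,0,0,0,0,0.2,0,0,0,0,0,0.2,0.0,0,0,0,0,0.2,0.05,0,0,0,0,0.2,0.05,0,0,0,0,0.2,0.05,0,0,0,0,0.2,0.05,0,0,0,0])

```text
time: 3.32
tool_pos: [571.8, -145.1, 54.2]
tcp_rot: [116.5, 89.9, -49.8]
ft_force: [-1.5, -6.3, 6.9]
finger_gap: 0.3
```

drive_tool(moves=[0.2,0.08,0,0,0,0,0.2,0.08,0,0,0,0,0.2,0.08,0,0,0,0,0.2,0.08,0,0,0,0,0.2,0.08,0,0,0,0,0.2,0.08,0,0,0,0])

```text
time: 3.82
tool_pos: [573.2, -150.5, 42.5]
tcp_rot: [114.0, 89.8, -52.3]
ft_force: [-1.3, -6.1, 5.7]
finger_gap: -0.3
```

drive_tool(moves=[0.2,0.08,0,0,0,0,0.2,0.08,0,0,0,0,0.15,0.08,0,0,0,0])

```text
time: 4.07
tool_pos: [573.5, -152.4, 36.6]
tcp_rot: [117.9, 89.9, -48.4]
ft_force: [-0.0, -3.9, 4.2]
finger_gap: 0.3
```

drive_tool(moves=[0.15,0.06,0,0,0,0,0.15,0.06,0,0,0,0])

```text
time: 4.23
tool_pos: [574.0, -152.9, 34.7]
tcp_rot: [137.7, 89.9, -28.6]
ft_force: [-8.4, 1.6, 24.5]
finger_gap: 0.1
```

drive_tool(moves=[0.1,0.03,0,0,0,0,0.1,0.03,0,0,0,0])

```text
time: 4.4
tool_pos: [575.0, -153.5, 34.2]
tcp_rot: [144.9, 89.8, -21.3]
ft_force: [-4.3, -1.3, 24.8]
finger_gap: 0.3
```

The force jumped to 25 N, so the pawl is on its stop. I'll lift straight off and check.

drive_tool(moves=[-0.4,0,0,0,0,0,-0.8,0,0,0,0,0,-1.5,0,0,0,0,0,-2,0,0,0,0,0,-2.5,0,0,0,0,0,-3,0,0,0,0,0,-3,0,0,0,0,0,-3,0,0,0,0,0,-3,0,0,0,0,0,-1.5,0,0,0,0,0,0,0,0,0,0,0])

```text
time: 5.32
tool_pos: [575.2, -153.0, 243.1]
tcp_rot: [150.9, 89.6, -15.3]
ft_force: [1.4, -0.9, 1.0]
finger_gap: 0.3
```

```bash
cat > w.py <<'E'
import sys
from h import *
from bench import sensors, snapshot
n=sys.argv[1]
st=sensors.sense(); s=snapshot("wrist"); sc=snapshot("scene"); M=s["mount"]
pickle.dump(sc,open(f"scene_{n}.pkl","wb"))
R=Ro.from_euler('xyz',st["tcp_rot"],degrees=True).as_matrix()
K=s["camera_matrix"]; Rw=R@M[:3,:3]; e=R@M[:3,3]+st["tool_pos"]
v,u=np.mgrid[:384,:512]; z=s["z_map"]
c=np.stack([(u-K[0,2])/K[0,0]*z,(v-K[1,2])/K[1,1]*z,z],-1)@Rw.T+e
y=np.radians(103.7); rx=np.array([np.cos(y),np.sin(y)]); ry=np.array([-np.sin(y),np.cos(y)])
hg=np.array([547.5,-47.5])
rf=np.stack([(c[...,:2]-hg)@rx,(c[...,:2]-hg)@ry,c[...,2]],-1); np.save(f"rf_{n}.npy",rf)
print("t",st["time"],"tool",st["tool_pos"].round(1),"rest",((st["tool_pos"][:2]-hg)@rx).round(1),((st["tool_pos"][:2]-hg)@ry).round(1),"F",st["ft_force"].round(1))
print(R.round(3).tolist())
m=(rf[...,2]>20)&(rf[...,2]<66)&(rf[...,0]<-66)&(rf[...,0]>-150)&(abs(rf[...,1]+3)<15)&(z>0)
if m.sum()>50:
    p=rf[m]; k=np.polyfit(p[:,0],p[:,2],1); print("paddle slope",np.arctan(k[0]),"z at -107",np.polyval(k,-107))
a=s["image"][:,:,::-1]; b=cv2.resize(sc["image"][150:270,170:330,::-1],(512,384),interpolation=cv2.INTER_CUBIC)
im=np.hstack([a,b]); cv2.imwrite(f"pics/{n}.png",cv2.resize(im,(800,300),interpolation=cv2.INTER_AREA))
E
python3 w.py a1
```

```text
t 5.3167 tool [ 575.2 -153.   243.1] rest -109.1 -2.0 F [ 1.4 -0.9  1. ]
[[0.007, 0.238, -0.971], [-0.002, -0.971, -0.238], [-1.0, 0.004, -0.006]]
paddle slope 0.4521807281305888 z at -107 34.54913585978739
```

View pics/a1.png

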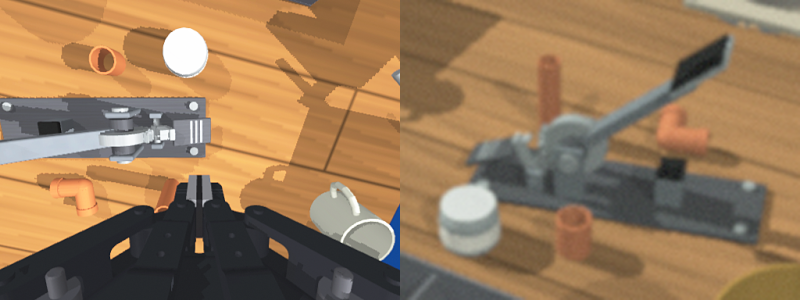

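The pawl now slopes at 0.45 rad by the fit (the stop is at 0.40), and the paddle point is 34.5 mm high, so it's on its stop and staying there. Now I'll raise and move over the pad.

drive_tool(moves=[-1.5,0,0,0,0,0,-2,0,0,0,0,0,0,-2.31,0,0,0,0,0,-2.31,0,0,0,0,0,-2.31,0,0,0,0,0,-2.31,0,0,0,0,0,-2.31,0,0,0,0,0,-2.31,0,0,0,0,0,-2.31,0,0,0,0,0,-2.31,0,0,0,0,0,-2.31,0,0,0,0,0,-2.31,0,0,0,0,0,0,0,0,0,0])

```text
time: 6.5
tool_pos: [516.4, 75.2, 270.4]
tcp_rot: [-35.8, 89.7, 158.1]
ft_force: [-0.6, -0.0, 0.3]
finger_gap: -0.0
```

```bash
python3 w.py a2
python3 - <<'E'
import numpy as np
rf=np.load("rf_a2.npy")
for x in range(60,190,8):
    m=(abs(rf[...,0]-x)<4)&(abs(rf[...,1])<40)&(rf[...,2]>90)&(rf[...,2]<262)
    if m.any(): print(x,m.sum(),np.median(rf[m],0).round(1),np.percentile(rf[m][:,1],[2,98]).round())
E
```

```text
t 6.5 tool [516.4  75.2 270.4] rest 126.6 1.2 F [-0.6 -0.   0.3]
[[-0.004, 0.24, -0.971], [0.002, -0.971, -0.24], [-1.0, -0.003, 0.004]]
paddle slope 0.46217621789009067 z at -107 34.663129278504044
60 169 [ 60.   -4.2 125.5] [-14.   9.]
68 192 [ 68.   -4.5 132.2] [-14.   9.]
76 198 [ 76.1  -4.3 139.4] [-14.   9.]
84 219 [ 84.1  -4.4 146.3] [-14.   9.]
92 230 [ 92.1  -4.4 153. ] [-14.   9.]
100 230 [ 99.8  -4.3 159.9] [-14.   9.]
108 589 [108.4  -4.7 177. ] [-31.  25.]
116 687 [116.   -4.9 183.7] [-31.  23.]
124 715 [124.   -7.4 190.6] [-31.  21.]
132 747 [132.1  -7.9 197.6] [-31.  18.]
140 866 [140.1  -6.6 204.7] [-31.  23.]
148 985 [148.2  -5.2 211.5] [-31.  24.]
156 889 [156.   -4.9 213.9] [-31.  26.]
164 168 [160.9  -3.  211.3] [-30.  27.]
```

View pics/a2.png

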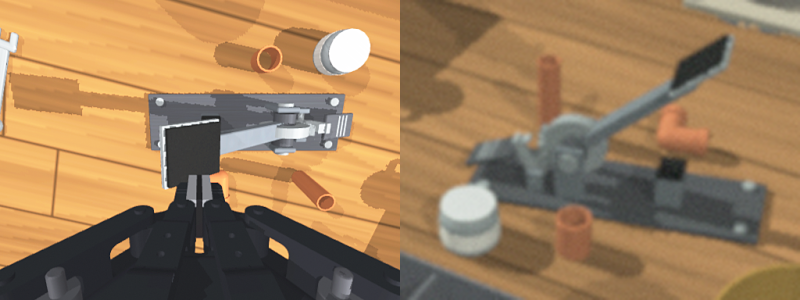

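The pad's upper face has an elevation of about 0.71 rad, and its centre is at rest (129.5, -4), 195 mm high. I'll approach it and work out the arc.

drive_tool(moves=[1,0.33,-0.2,0,0,0,1.5,0.33,-0.2,0,0,0,1.5,0,0,0,0,0,1.5,0,0,0,0,0,0.8,0,0,0,0,0,0.3,0,0,0,0,0,0.2,0,0,0,0,0,0,0,0,0,0,0])

```text
time: 7.27
tool_pos: [524.0, 65.8, 204.6]
tcp_rot: [-1.0, 90.0, -167.3]
ft_force: [-0.4, -0.8, -0.1]
finger_gap: 0.5
```

Run:
```python
import numpy as np
e=np.linspace(.711,0,13); c=10*np.sin(e)/np.sin(.711)
x=185*np.cos(e)-15*np.sin(e)-c; z=62+185*np.sin(e)+15*np.cos(e)
for i in range(13): print(e[i].round(3),x[i].round(1),z[i].round(1),(np.diff(x)[i-1].round(1),np.diff(z)[i-1].round(1)) if i else "")
```

```text
0.711 120.4 194.1 
0.652 128.7 186.1 (np.float64(8.3), np.float64(-8.0))
0.592 136.5 177.8 (np.float64(7.8), np.float64(-8.4))
0.533 143.9 169.0 (np.float64(7.4), np.float64(-8.8))
0.474 150.8 159.8 (np.float64(6.9), np.float64(-9.2))
0.415 157.1 150.3 (np.float64(6.3), np.float64(-9.5))
0.356 162.9 140.5 (np.float64(5.8), np.float64(-9.8))
0.296 168.1 130.4 (np.float64(5.2), np.float64(-10.1))
0.237 172.7 120.0 (np.float64(4.6), np.float64(-10.3))
0.178 176.7 109.5 (np.float64(4.0), np.float64(-10.5))
0.118 180.1 98.8 (np.float64(3.4), np.float64(-10.7))
0.059 182.9 87.9 (np.float64(2.8), np.float64(-10.8))
0.0 185.0 77.0 (np.float64(2.1), np.float64(-10.9))
```

drive_tool(moves=[0.3,-0.15,0,0,0,0,0.3,-0.15,0,0,0,0,0.3,-0.15,0,0,0,0,0.4,-0.4,0,0,0,0,0.4,-0.4,0,0,0,0])

```text
time: 7.68
tool_pos: [521.3, 78.3, 188.1]
tcp_rot: [141.3, 89.9, -25.0]
ft_force: [0.4, -3.1, 2.2]
finger_gap: -0.0
```

drive_tool(moves=[0.42,-0.39,0,0,0,0,0.42,-0.39,0,0,0,0,0.44,-0.37,0,0,0,0,0.44,-0.37,0,0,0,0])

```text
time: 8.02
tool_pos: [517.3, 93.4, 170.2]
tcp_rot: [118.6, 90.0, -47.7]
ft_force: [1.0, -3.9, 2.0]
finger_gap: 0.1
```

drive_tool(moves=[0.46,-0.35,0,0,0,0,0.46,-0.34,0,0,0,0,0.47,-0.32,0,0,0,0,0.48,-0.31,0,0,0,0,0.49,-0.29,0,0,0,0,0.49,-0.29,0,0,0,0])

```text
time: 8.52
tool_pos: [512.6, 111.9, 141.6]
tcp_rot: [-21.4, 90.0, 172.3]
ft_force: [0.3, -2.5, 2.8]
finger_gap: -0.2
```

drive_tool(moves=[0.5,-0.26,0,0,0,0,0.5,-0.26,0,0,0,0,0.52,-0.23,0,0,0,0,0.52,-0.23,0,0,0,0,0.52,-0.2,0,0,0,0,0.52,-0.2,0,0,0,0])

```text
time: 9.02
tool_pos: [509.4, 125.2, 110.8]
tcp_rot: [-106.6, 90.0, 87.1]
ft_force: [-0.1, -2.7, 2.2]
finger_gap: -0.0
```

drive_tool(moves=[0.5,-0.17,0,0,0,0,0.5,-0.17,0,0,0,0,0.4,-0.1,0,0,0,0,0.3,-0.07,0,0,0,0])

```text
time: 9.35
tool_pos: [508.2, 130.2, 93.7]
tcp_rot: [-42.2, 90.0, 151.5]
ft_force: [0.6, -2.8, 3.7]
finger_gap: 0.1
```

Light, steady contact at 2–4 N. I'll slow down for the stop.

drive_tool(moves=[0.3,-0.07,0,0,0,0,0.3,-0.06,0,0,0,0,0.3,-0.05,0,0,0,0,0.2,-0.03,0,0,0,0])

```text
time: 9.68
tool_pos: [507.8, 132.0, 83.0]
tcp_rot: [-130.8, 90.0, 63.0]
ft_force: [0.5, -1.3, 3.2]
finger_gap: -0.3
```

drive_tool(moves=[0.2,-0.02,0,0,0,0,0.15,0,0,0,0,0])

```text
time: 9.85
tool_pos: [507.7, 132.3, 79.6]
tcp_rot: [-82.1, 90.0, 111.6]
ft_force: [-0.3, -1.3, 2.1]
finger_gap: 0.1
```

drive_tool(moves=[0.1,0,0,0,0,0,0.1,0,0,0,0,0])

```text
time: 10.02
tool_pos: [507.6, 132.4, 77.8]
tcp_rot: [-83.2, 90.0, 110.5]
ft_force: [-1.1, 0.5, 2.8]
finger_gap: 0.1
```

drive_tool(moves=[0.1,0,0,0,0,0,0,0,0,0,0,0])

```text
time: 10.18
tool_pos: [507.7, 132.5, 77.0]
tcp_rot: [-91.1, 90.0, 102.7]
ft_force: [-2.1, 0.4, 5.0]
finger_gap: -0.4
```

drive_tool(moves=[0.1,0,0,0,0,0,0,0,0,0,0,0])

```text
time: 10.35
tool_pos: [507.8, 132.5, 76.9]
tcp_rot: [-99.0, 90.0, 94.8]
ft_force: [-5.8, -0.4, 11.3]
finger_gap: -0.2
```

drive_tool(moves=[0.08,0,0,0,0,0,0,0,0,0,0,0])

```text
time: 10.52
tool_pos: [507.8, 132.5, 76.7]
tcp_rot: [-101.1, 90.0, 92.6]
ft_force: [-10.0, -0.5, 18.6]
finger_gap: -0.1
```

drive_tool(moves=[-0.3,0,0,0,0,0,-0.6,0,0,0,0,0,-1.2,0,0,0,0,0,-2,0,0,0,0,0,-3,0,0,0,0,0,-3,0,0,0,0,0,-3,0,0,0,0,0,-2,0,0,0,0,0,0,0,0,0,0,0,0,0,0,0,0,0])

```text
time: 11.35
tool_pos: [508.8, 132.4, 228.3]
tcp_rot: [176.2, 89.8, 9.9]
ft_force: [-0.4, -0.3, -0.7]
finger_gap: 0.0
```

```bash
python3 w.py a3
python3 - <<'E'
import numpy as np
rf=np.load("rf_a3.npy")
m=(rf[...,0]>40)&(rf[...,0]<140)&(abs(rf[...,1]+4)<8)&(rf[...,2]>45)&(rf[...,2]<120)
p=rf[m];k=np.polyfit(p[:,0],p[:,2],1);print("arm bar slope",k[0],m.sum())
m=(rf[...,0]>158)&(rf[...,0]<212)&(abs(rf[...,1]+4)<24)&(rf[...,2]>55)&(rf[...,2]<100)
p=rf[m];k=np.polyfit(p[:,0],p[:,2],1);print("pad slope",k[0],np.median(p[:,2]),m.sum())
E
```

```text
t 11.35 tool [508.8 132.4 228.3] rest 183.9 -5.0 F [-0.4 -0.3 -0.7]
[[0.004, 0.237, -0.971], [0.001, -0.971, -0.237], [-1.0, 0.0, -0.004]]
paddle slope 0.47826929551880115 z at -107 34.19230135574885
arm bar slope -0.0008790319247370233 1471
pad slope -0.0015288722877409657 77.22231205702835 2454
```

View pics/a3.png

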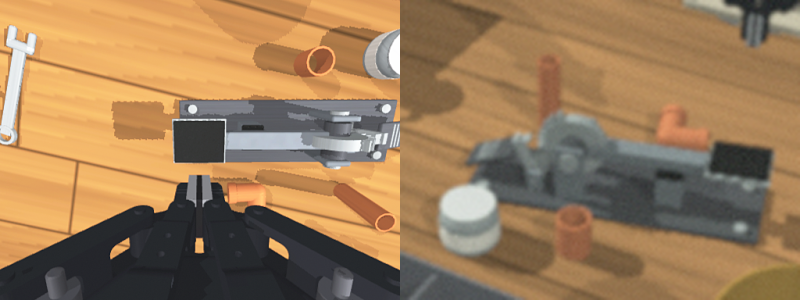

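The arm lies level, with its slope within 0.002 and the pad at 77.2 mm. The pawl is still down with the paddle point at 34 mm, and the bystanders haven't moved. The tool is clear, so I'm handing in.

Run:
```python
from bench import r, sensors
print(r.hand_in()); print(sensors.sense()["time"])
```

```text
the job is handed in; nothing more can be done
None
the job is handed in; nothing more can be done
```

The ratchet work rest is folded away and the job is handed in, at about 11.4 s on the robot's clock.

- **Pawl:** I pressed the paddle down with the closed fingertips until the force jumped to about 25 N at its stop. It stayed down after I lifted off and after the arm was folded. The paddle point was about 34 mm above the bench, as expected at the stop.
- **Arm:** I then pushed the pad down along its arc at 2–5 N until it met its stop, where it stopped moving as the force rose to 18.6 N. After I lifted off, the arm's slope measured within 0.002 of level and the pad was at 77.2 mm (expected 77 mm).
- **Robot and bystanders:** the tool was about 150 mm above the pad with no contact force. In the last pictures the coupling, tin, stub and elbow looked unmoved. The wrench was only in the last wrist view, and I did not picture the mug after the arm was folded. I checked the bystanders by eye only.

One check disagreed slightly: the fitted paddle slope read 0.45–0.48 rad instead of 0.40. The paddle height and the force at the stop both agree with it being fully pressed, so I put this down to depth noise and the ribs. After hand-in the interface gave no further readings, so the last second was not checked.

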